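# Seat, clamp and prove the start and finish of a brazed joint

### The job

Get the earthing bracket ready to braze in the jig: with the fingers push the rusty angle-iron offcut back until its flat flange butts squarely along the copper bar, then push the toggle clamp's handle right down so that its rubber foot holds the flange. Then dry-run the torch path: point the fingertips straight down at the left end of the copper-to-steel joint, just above it, and stay still there for two seconds, then point in the same way at the right end and finish there, still pointing, touching nothing. Do not touch the cleaned copper bar, do not pick anything up, and leave the tin, the magnet and the pliers beside the jig where they are.

Things in the scene. Friction and masses are not known exactly. Their poses are not given: they have to be found in the camera images.
- jig: brazing jig, fixed to the bench: dark steel plate 240 x 170 x 10 mm. Origin: centre of its underside (on the bench); x points away from the operator, y left along the joint, z up; plate top at z = 10 mm. The copper bar lies across it against a 6 mm fence and between two small dowels; behind the fence, at y = 0, stands the toggle clamp.
- copper_bar: copper flat bar, 18 x 85 x 6 mm, loose, lying in the jig along the jig's y with up to 1 mm of play to the fence behind it; not to be touched by the robot. Origin: centre of its underside; x away from the operator, y along the bar to the left. Its near long side is at x = -9 mm.
- angle: rusty angle-iron offcut 90 mm long (y), loose on the jig, its flange 5 to 32 mm short of the copper bar. Origin: centre of the underside of the flange (30 x 4 mm, x -15 to +15). Its upright leg, 30 mm high, 4 mm thick, stands on the operator's side (x -15 to -11): push here. Home: origin 24 mm in front of the copper bar's; 15 mm sideways offset is allowed. 0.17 to 0.34 kg.
- joint_left (a point): left (+y) end of the copper-to-steel joint, the upper corner where the copper bar's near side ends on the left, 6 mm above the jig plate. Its axes are those of the copper bar.
- joint_right (a point): right (-y) end of the copper-to-steel joint, the same corner at the bar's right end, 85 mm from the left one.
- clamp_handle (a joint): toggle clamp handle angle, rad: 0 is fully down and clamped (handle level, pointing away from the operator along the jig's +x); 0.9 to 1.1 at the start, slanting up and back, clamp arm raised. Pushing its black grip back and down shuts it and the arm follows. It stays where it is left (stiff: 5 N at the grip, 10 N for the last bit).
- handle_pivot (a point): axis of the handle, 42 mm above the bench, at x = +54 mm in the jig frame; the axis runs along the jig's y. The grip is a bar 17.5 mm wide and 12.5 mm thick from 26 to 92 mm from this axis.
- handle_grip (a point): a point inside the black grip on its centre line, 70 mm from the handle's axis.
- clamp_arm: clamp arm, 67 mm from its pivot (its origin) to its spindle, with a 13 mm sprung rubber foot. Raised steeply at the start, its tip about 0.11 m above the bench. With the handle down it lies level over the middle of the copper bar (top of the spindle 52 mm above the bench), foot on the angle's flange.
- flux_tin: round tin 75 mm across, 31 mm high, on the bench right of the jig (bystander). Origin: centre of its underside.
- magnet_square: triangular red welding magnet 68 x 78 x 16 mm, on the bench right of the jig (bystander). Origin: centre of its underside.
- pliers: red-handled pliers, 172 x 60 x 14 mm, on the bench left of the jig (bystander). Origin: centre of the underside.
There are look-alikes about, which are no part of the job. What is shaped like the angle but blue or red is not meant.

How it is judged:
On the way, in this order (a step that is already met when the one before it is completed fails the run):
1. the angle's flange is butted squarely along the copper bar, the clamp still open (x of angle in the frame of copper_bar between -0.0265 and -0.022 m and y of angle in the frame of copper_bar between -0.015 and 0.015 m and angle between the y axis of angle and the y axis of copper_bar, either way round below 0.04 rad and z of each of angle, copper_bar in the frame of jig below 0.014 m and angle between angle's own z axis and vertical below 0.08 rad and x of copper_bar in the frame of jig between -0.015 and -0.006 m and value of joint clamp_handle above 0.6 rad), for 0.2 s.
2. the clamp handle is down and the foot bears on the flange (x of angle in the frame of copper_bar between -0.0265 and -0.022 m and y of angle in the frame of copper_bar between -0.015 and 0.015 m and angle between the y axis of angle and the y axis of copper_bar, either way round below 0.04 rad and z of each of angle, copper_bar in the frame of jig below 0.014 m and angle between angle's own z axis and vertical below 0.08 rad and x of copper_bar in the frame of jig between -0.015 and -0.006 m and value of joint clamp_handle below 0.08 rad and contact force between clamp_arm and angle above 1 N), for 0.2 s.
3. the fingertips point at the left end of the joint from just above it and dwell (all of step 2 and horizontal distance between the grasp point and joint_left below 0.018 m and z of the grasp point in the frame of joint_left between 0.018 and 0.08 m and contact force between each of the arm, the fingers and anything else below 0.2 N), for 1.5 s.
At the end, for the whole second after the job is handed in: The grasp point is within 18 mm sideways of the right joint end and 18 to 80 mm above it (fingertips 19 mm lower), touching nothing; the flange butts on the copper bar (gap under 2.5 mm, 0.04 rad, 15 mm sideways), both flat in the jig; handle under 0.08 rad, foot on the angle with over 1 N (all of step 2 and horizontal distance between the grasp point and joint_right below 0.018 m and z of the grasp point in the frame of joint_right between 0.018 and 0.08 m and contact force between each of the arm, the fingers and anything else below 0.2 N).
It fails at once if the robot touches the cleaned copper bar (contact force between any of the fingers, the arm and copper_bar above 0.5 N).
It fails at once if the angle is lifted or tipped (z of angle in the frame of jig above 0.022 m or angle between angle's own z axis and vertical above 0.35 rad).
It fails at once if the copper bar is lifted or tipped out of its place (z of copper_bar in the frame of jig above 0.017 m or angle between copper_bar's own z axis and vertical above 0.2 rad).
It fails at once if the tin, the magnet or the pliers are disturbed (distance of any of flux_tin, magnet_square, pliers from where it was at the start of the episode above 0.015 m).
It also fails if it takes over 58 s, if anything falls off the work surface, if the arm or the gripper's body presses on something with over 40 N, if the wrist force passes 120 N, or if a joint passes its speed limit or range.

### The arm

A 7-joint arm with a two-finger parallel gripper is mounted at the origin on a cart in front of the work surface, level with it; the furniture and walls round the work are solid. World frame = base frame: x ahead of the robot, y to its left, z up, the work surface at z = 0. Lengths are in m, angles in rad, forces in N, time in s.
With the tool pointing down it reaches from about 0.35 to 0.9 m from the base axis. Payload 8.1 kg.
Tool frame: the origin (TCP) lies at the centre of the arm's flange, where the gripper is bolted on; the fingertips stand 178 mm ahead of it and the grasp point (between the pads) lies 159 mm ahead of it; z points along the fingers, y is the line along which they close (so a half turn about z gives the same grasp; the last joint's range is limited). The gripper opens to 92 mm and grips with 3 to 60 N. Pads are 19 mm wide; open, the fingers measure 130 mm over their backs; the gripper's body (75 mm by 190 mm) begins 47 mm behind the grasp point.
Start: joints at [1.043, 0.434, 0.025, 1.573, -0.012, 1.134, -0.075], TCP at [0.258, -0.569, 0.405] pointing down, gripper open.
Joint ranges: [-2.62, 2.62], [-0.44, 2.09], [-1.27, 1.32], [0.08, 2.57], [-1.32, 4.46], [0.12, 2], [-2.74, 2.74]. Speed limits (rad/s): [2.22, 2.22, 3.01, 3.01, 3.14, 3.14, 3.14].

### API

Orientations are given as a rotation vector (axis times angle).
In Python, from cell import arm gives the robot as it stands. The module is installed in compiled form; this text tells all that it offers.
- The arm moves only by the shell command python3 -m inch 'ROWS' [FORCE]. ROWS is text: rows parted by semicolons, each of 5 numbers parted by spaces: the shift along the tool's x, y, z in m, then the turn about the tool's z in rad, then the finger opening in m, from 0 to 0.0918. In form: x y z roll fingers; .... A call has 1 to 5 rows; each row is the pose to reach, as a shift and turn from the pose commanded when the call began, along the tool's axes at that moment; what a row does not reach only later rows make up. A row lasts 1/10 s, in which the tool goes at most 50 mm and 8.59 degrees, less where a joint would pass 70% of its speed; a pose out of reach is approached as far as the arm can. A call with a gripper value outside its range is refused whole. The fingers move at their own pace and stop on an object; FORCE is the grip in N (left out, the last holds). Time passes only in rows, so rows that repeat a pose let the fingers close. It gives the time, the measured TCP pose, the force, the opening and the grip force at its end, in the units of the state.
- arm.observe(): the state, without advancing time (a new reading comes with each control period).
- arm.get_image(name): name is "scene" or "top" or "wrist"; returns the picture (400x640x3 uint8, red, green, blue); there is no depth.
- arm.get_calibration(name): a dict with "intrinsics" (3x3 intrinsics, pixels), "pose" (4x4, takes a point from camera to world coordinates). Camera axes: x right, y up, looking along -z (the intrinsics and any distortion apply to the point x, -y, -z); pixel columns grow to the right and rows downward; lengths in m; the calibration is good to about 2 mm. A picture is of the moment at which its call begins: read the wrist's pose just before it. get_calibration takes no time and is no camera call; for the wrist camera it gives the pose at the moment of the call.
- arm.sign_off(): hands the job in; it is judged then, once.
Trained networks look in the newest picture that a camera, given by its name, has taken for a name from the list of things; names that differ only in an ending like _2 or _b are one class to them, and where a whole thing is asked for, a point or a joint stands for the part that bears it (a point fixed in the world has none). Each returns a list of dicts, best first, with "conf" (0 to 1); they miss things now and then, are a little off and sometimes report something else, mostly with a low value. They report only what shows in the picture. A call takes as long as a camera call. They do not tell look-alikes from the thing itself.
- arm.look_for(camera, query): "point" ([row, column] in pixels, amid what is visible of it).
- arm.silhouettes(camera, query): "region" (400x640 bool, what is visible of it) and "point" ([row, column] in pixels, amid what is visible of it).
- arm.place_of(camera, query): "point" ([row, column] in pixels: a listed point, or the origin of a listed thing).
The state is a dict: "clock": time; "joints": joint angles; "dq": joint speeds; "joint_efforts": joint torques, N m; "position": TCP position; "ee_rot": TCP orientation; "force": force on the tool from outside, world axes, zero at the start; "ft_torque": the same for the moment, N m; "width": opening from 0.0 (shut) to 1.0 (fully open); "gripper_force": force on a finger pad.
Only numpy, scipy, OpenCV 4.12 (cv2) and the standard library are available. Lean on these libraries where they do the work, as an engineer would, in place of code of your own. Each camera call takes 0.05 s, during which the arm holds its last target. There are 200 camera calls.

## Working session

There is one attempt and no reset: what is moved stays moved. The work goes in short steps, Python scripts to look and compute and a shell command to move; the robot and the scene stay as the last step left them, time stands still between calls to the robot, and variables do not carry over. Pictures are saved under pics/ and viewed, at most 14 in all, crops included, and the job is handed in when it is done.

```bash
mkdir -p pics; cat > h.py <<'E'
import numpy as np, cv2
from cell import arm
from scipy.spatial.transform import Rotation as R
def ray(cam,rc):
    c=arm.get_calibration(cam);K=np.array(c["intrinsics"]);T=np.array(c["pose"])
    d=np.linalg.inv(K)@[rc[1],rc[0],1];d=T[:3,:3]@[d[0],-d[1],-d[2]]
    return T[:3,3],d
def at(cam,rc,z):
    o,d=ray(cam,rc);return o+d*(z-o[2])/d[2]
def proj(cam,p):
    c=arm.get_calibration(cam);K=np.array(c["intrinsics"]);T=np.array(c["pose"])
    q=T[:3,:3].T@(np.array(p)-T[:3,3]);u=K@[q[0],-q[1],-q[2]];return u[1]/u[2],u[0]/u[2]
def tri(a,b):
    A=0;B=0
    for o,d in (a,b):
        d=d/np.linalg.norm(d);P=np.eye(3)-np.outer(d,d);A=A+P;B=B+P@o
    return np.linalg.solve(A,B)
E
python3 - <<'E'
from h import *
np.set_printoptions(precision=4,suppress=True)
s=arm.observe();print(s["clock"],s["position"],s["ee_rot"],s["width"])
for c in("scene","top"):
    im=arm.get_image(c);cv2.imwrite(f"pics/{c}0.png",im[:,:,::-1])
    for q,z in(("jig",0),("copper_bar",.01),("angle",.01),("joint_left",.016),("joint_right",.016),("handle_pivot",.042),("handle_grip",.1),("flux_tin",0),("magnet_square",0),("pliers",0)):
        for r in arm.place_of(c,q)[:3]: print(c,q,np.round(r["point"],1),round(r["conf"],2),at(c,r["point"],z))
print(arm.observe()["clock"])
E
```

```text
0.0 [ 0.2574 -0.5693  0.4039] [-3.0695 -0.6618  0.0007] 0.9982432722084223
scene jig [234.5 297.1] 0.59 [0.5018 0.3026 0.    ]
scene jig [234.7 327.3] 0.4 [0.4521 0.2726 0.    ]
scene copper_bar [235.1 298. ] 0.65 [0.489  0.3162 0.01  ]
scene angle [223.6 422.6] 0.83 [0.3088 0.155  0.01  ]
scene angle [185.7 388.4] 0.72 [0.4408 0.0374 0.01  ]
scene angle [235.9 329.4] 0.61 [0.4374 0.2875 0.01  ]
scene joint_left [206.5 349.7] 0.26 [0.4588 0.178  0.016 ]
scene joint_right [220.3 317.8] 0.8 [0.4827 0.2593 0.016 ]
scene handle_pivot [214.8 271.1] 0.97 [0.5437 0.3254 0.042 ]
scene handle_grip [180.3 248.4] 0.88 [0.5966 0.3223 0.1   ]
scene flux_tin [207. 351.] 0.98 [0.4705 0.1529 0.    ]
scene magnet_square [195.5 306.9] 0.61 [0.5823 0.1577 0.    ]
scene pliers [278.9 254. ] 0.7 [0.4793 0.4527 0.    ]
top jig [193.8 286.7] 0.76 [0.4931 0.3069 0.    ]
top copper_bar [194.8 287.4] 0.52 [0.4887 0.3046 0.01  ]
top copper_bar [167.9 287.2] 0.39 [0.5528 0.3064 0.01  ]
top angle [269.4 358.9] 0.94 [0.3192 0.1407 0.01  ]
top angle [210.6 414.7] 0.86 [0.4543 0.0105 0.01  ]
top angle [212.  293.4] 0.83 [0.4485 0.29   0.01  ]
top joint_left [205.3 271.5] 0.69 [0.4626 0.34   0.016 ]
top joint_right [194.7 306.1] 0.57 [0.4881 0.2613 0.016 ]
top handle_pivot [163.9 283.8] 0.68 [0.5535 0.3123 0.042 ]
top handle_grip [141.8 278.5] 0.66 [0.5867 0.3207 0.1   ]
top flux_tin [207.1 360. ] 0.96 [0.4631 0.1358 0.    ]
top magnet_square [159.7 344.8] 0.78 [0.5771 0.1708 0.    ]
top pliers [203.6 228.9] 0.81 [0.4685 0.4402 0.    ]
1.1
```

```bash
python3 - <<'E'
import cv2,numpy as np
a=cv2.imread("pics/scene0.png")[130:310,200:460];b=cv2.imread("pics/top0.png")[120:300,200:460]
cv2.imwrite("pics/c0.png",np.vstack([cv2.resize(x,None,fx=1.65,fy=1.65,interpolation=2) for x in(a,b)]))
E
```

```text
(no output)
```

View pics/c0.png

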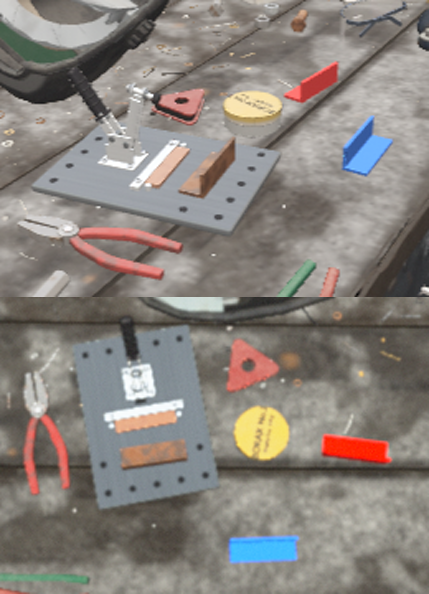

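The rusty angle at top (212,293) lies on the jig in front of the copper bar, so it is the one meant. The blue (269,359) and red (210,415) pieces lie on the bench and are look-alikes, as the enlarged crop confirms. A dark helmet-like thing stands behind the handle at scene (150,240). I'm moving closer now.

```bash
cat >> h.py <<'E'
def shift(p,yaw=None):
    "tool-frame shift to bring TCP to world p, roll to bring tool x to world yaw"
    s=arm.observe();M=R.from_rotvec(s["ee_rot"]).as_matrix()
    d=M.T@(np.array(p)-s["position"]);y=np.arctan2(M[1,0],M[0,0])
    return np.round(d,4),round(np.linalg.norm(d),3),"yaw",round(y,4),"roll",None if yaw is None else round(y-yaw,4)
E
python3 -m inch '.037 -.033 0 .05 .08; .074 -.067 0 .1 .08; .111 -.100 0 .15 .08; .148 -.133 0 .2 .08; .185 -.166 0 .26 .08'
python3 -c "
from h import *
print(shift([.40,.27,.42],.165))"
```

```text
clock: 1.6
position: [0.3582, -0.3401, 0.405]
ee_rot: [3.131, 0.255, 0.001]
force: [0.9, -0.3, -0.3]
width: 0.873
gripper_force: 0.0
(array([ 0.14  , -0.5953, -0.0153]), np.float64(0.612), 'yaw', np.float64(0.1625), 'roll', np.float64(-0.0025))
```

```bash
python3 -m inch '.012 -.048 0 0 .06; .024 -.096 0 0 .06; .036 -.144 0 0 .06; .048 -.192 0 0 .06; .06 -.24 0 0 .06' >/dev/null
python3 -m inch '.012 -.048 0 0 .06; .024 -.096 0 0 .06; .036 -.144 0 0 .06; .048 -.192 0 0 .06; .06 -.24 0 0 .06' 
python3 - <<'E'
from h import *
print(shift([.40,.27,.42],.165))
im=arm.get_image("wrist");cv2.imwrite("pics/w1.png",im[:,:,::-1])
print(arm.get_calibration("wrist"))
E
```

```text
clock: 2.6
position: [0.3971, 0.1531, 0.4052]
ee_rot: [-3.131, -0.258, -0.002]
force: [1.7, -0.7, -0.7]
width: 0.654
gripper_force: 0.0
(array([ 0.022 , -0.1148, -0.0148]), np.float64(0.118), 'yaw', np.float64(0.1642), 'roll', np.float64(-0.0008))
{'intrinsics': array([[352.77088843,   0.        , 321.88286852],
       [  0.        , 352.77088843, 199.68570128],
       [  0.        ,   0.        ,   1.        ]]), 'pose': array([[ 0.17046078,  0.94238742,  0.28783516,  0.47695013],
       [-0.98535366,  0.16439186,  0.04531528,  0.1743241 ],
       [-0.0046132 , -0.29134391,  0.95660726,  0.38594834],
       [ 0.        ,  0.        ,  0.        ,  1.        ]])}
```

View pics/w1.png

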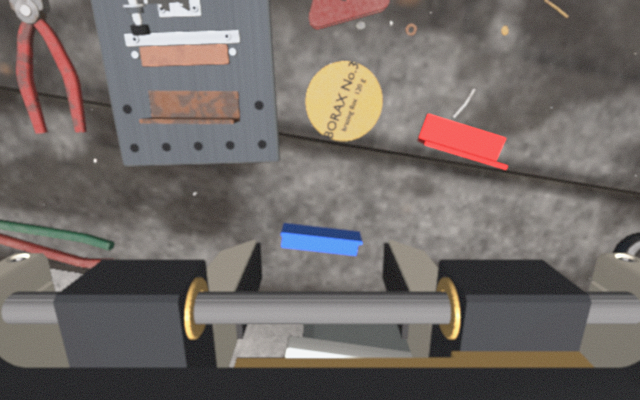

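The wrist view shows the jig at upper left, with the rusty angle at (105,190), the copper at (53,185) and the fence at (38,182). I'm moving left to centre it.

```bash
python3 -m inch '0 -.045 0 0 .06; 0 -.09 0 0 .06; 0 -.13 0 0 .06; 0 -.13 0 0 .06' 
python3 - <<'E'
from h import *
np.set_printoptions(precision=4,suppress=True)
im=arm.get_image("wrist");cv2.imwrite("pics/w2.png",im[:,:,::-1])
for q,z in(("jig",0),("copper_bar",.01),("angle",.01),("joint_left",.016),("joint_right",.016),("handle_pivot",.042),("handle_grip",.1)):
        for r in arm.place_of("wrist",q)[:2]: print(q,np.round(r["point"],1),round(r["conf"],2),at("wrist",r["point"],z))
for q,z in(("copper_bar",.016),("angle",.014),("jig",.01)):
    for r in arm.silhouettes("wrist",q)[:2]:
        m=np.argwhere(r["region"]).astype(np.float32);b=cv2.boxPoints(cv2.minAreaRect(m))
        print(q,round(r["conf"],2),[at("wrist",x,z)[:2].round(4).tolist() for x in b], b.tolist())
E
```

```text
clock: 3.05
position: [0.3743, 0.2845, 0.4052]
ee_rot: [-3.126, -0.27, -0.0]
force: [-0.0, -0.2, 0.3]
width: 0.655
gripper_force: 0.0
jig [ 43.1 324.6] 0.63 [0.5012 0.2975 0.    ]
copper_bar [ 53.1 322.1] 0.96 [0.4912 0.2967 0.01  ]
copper_bar [106.1 328. ] 0.27 [0.4424 0.2825 0.01  ]
angle [103.3 327.2] 0.97 [0.4453 0.283  0.01  ]
angle [142.9 588.1] 0.95 [0.4503 0.0036 0.01  ]
joint_left [ 65.4 282.2] 0.98 [0.4738 0.3323 0.016 ]
joint_right [ 59.  365.9] 0.82 [0.4929 0.2527 0.016 ]
joint_right [ 42.7 179.7] 0.63 [0.4782 0.4321 0.016 ]
handle_pivot [ 59.3 365.5] 0.33 [0.49   0.2558 0.042 ]
copper_bar 0.75 [[0.4931, 0.3396], [0.4744, 0.3373], [0.4883, 0.2524], [0.5069, 0.2561]] [[43.0, 278.0], [64.0, 278.0], [64.0, 366.0], [43.0, 366.0]]
angle 0.9 [[0.4748, 0.0568], [0.4445, 0.0564], [0.4289, -0.0551], [0.4603, -0.052]] [[111.4000015258789, 551.2000732421875], [140.8000030517578, 541.4000244140625], [172.20001220703125, 635.5999755859375], [142.8000030517578, 645.4000244140625]]
angle 0.61 [[0.4521, 0.3325], [0.4203, 0.3288], [0.4344, 0.2341], [0.4659, 0.2402]] [[88.33010864257812, 280.4564514160156], [120.98391723632812, 279.9540710449219], [122.415283203125, 372.9935607910156], [89.761474609375, 373.4959411621094]]
jig 0.73 [[0.5239, 0.3867], [0.3678, 0.3726], [0.3986, 0.1856], [0.551, 0.2224]] [[1.52587890625e-05, 234.00001525878906], [162.99998474121094, 234.00001525878906], [162.99998474121094, 410.0], [1.52587890625e-05, 410.0]]
```

View pics/w2.png

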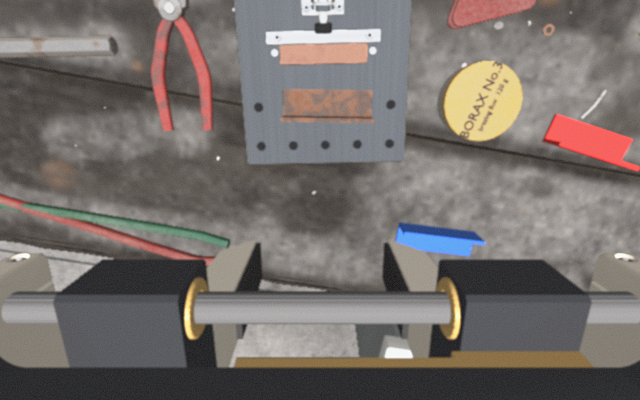

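The wrist view shows the rusty angle at (105,328), the copper at (53,322) and the jig's near edge at (161,325). Next I'm fitting the edges for an exact yaw.

```bash
cat >> h.py <<'E'
def edge(cam,reg,z,near=True,trim=8):
    "fit near (max row) edge of a mask; return world left end, right end (at mask's column limits), yaw"
    cs=np.where(reg.any(0))[0];cs=cs[trim:-trim]
    rs=np.array([np.where(reg[:,c])[0].max()+.5 if near else np.where(reg[:,c])[0].min()-.5 for c in cs])
    for _ in range(3):
        k=np.polyfit(cs,rs,1);e=abs(rs-np.polyval(k,cs));g=e<=max(1,np.percentile(e,85));cs,rs=cs[g],rs[g]
    c0,c1=np.where(reg.any(0))[0][[0,-1]]
    L=at(cam,(np.polyval(k,c0-.5),c0-.5),z);Rr=at(cam,(np.polyval(k,c1+.5),c1+.5),z);d=L-Rr
    return L.round(4),Rr.round(4),"len",round(np.linalg.norm(d),4),"yaw",round(np.arctan2(-d[0],d[1]),4)
E
python3 - <<'E'
from h import *
cb=arm.silhouettes("wrist","copper_bar")[0];print("cu near",edge("wrist",cb["region"],.016),"far",edge("wrist",cb["region"],.016,False))
an=[a for a in arm.silhouettes("wrist","angle") if abs(a["point"][1]-327)<30 and abs(a["point"][0]-105)<25][0]
print("an near",edge("wrist",an["region"],.01),"far",edge("wrist",an["region"],.014,False))
j=arm.silhouettes("wrist","jig")[0];print("jig near",edge("wrist",j["region"],.01))
im=arm.get_image("scene");cv2.imwrite("pics/s2.png",cv2.resize(im[60:310,130:460,::-1],None,fx=2.2,fy=2.2,interpolation=2))
for q in("handle_pivot","handle_grip","joint_left"):
  a=arm.place_of("scene",q);b=arm.place_of("top",q)
  if a and b: print(q,tri(ray("scene",a[0]["point"]),ray("top",b[0]["point"])).round(4))
E
```

```text
cu near (array([0.4734, 0.3383, 0.016 ]), array([0.4903, 0.253 , 0.016 ]), 'len', np.float64(0.087), 'yaw', np.float64(0.1959)) far (array([0.4926, 0.3408, 0.016 ]), array([0.507 , 0.2564, 0.016 ]), 'len', np.float64(0.0856), 'yaw', np.float64(0.1695))
an near (array([0.4194, 0.3302, 0.01  ]), array([0.434 , 0.2335, 0.01  ]), 'len', np.float64(0.0978), 'yaw', np.float64(0.1496)) far (array([0.4519, 0.334 , 0.014 ]), array([0.4656, 0.2407, 0.014 ]), 'len', np.float64(0.0942), 'yaw', np.float64(0.1457))
jig near (array([0.3661, 0.3734, 0.01  ]), array([0.4015, 0.1862, 0.01  ]), 'len', np.float64(0.1905), 'yaw', np.float64(0.1868))
handle_pivot [0.5562 0.3134 0.0369]
handle_grip [0.5914 0.3235 0.0975]
joint_left [0.4702 0.3447 0.0132]
```

View pics/s2.png

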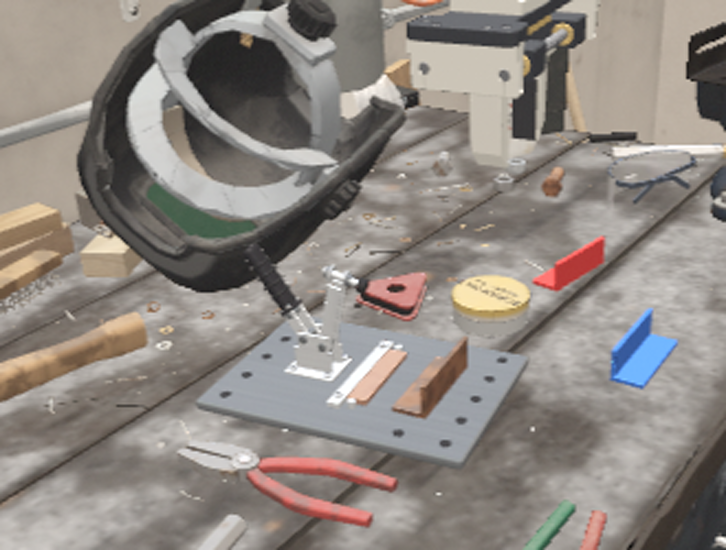

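The scene view shows the helmet standing just behind the handle, so I'll keep the gripper body clear of it. Copper yaw is about 0.187 and the gap to the angle about 23 mm. I'm moving down in front of the leg.

```bash
cat >> h.py <<'E'
YAW=.187;C=np.array([.4907,.2973]);ex=np.array([np.cos(YAW),np.sin(YAW)]);ey=np.array([-ex[1],ex[0]])
def cw(x,y,z): return np.r_[C+x*ex+y*ey,z]
def wc(p): d=np.array(p)[:2]-C;return np.array([d@ex,d@ey]).round(4)
E
python3 -c "
from h import *
print(shift(cw(-.092,-.0056,.194),YAW))
r,c=133,0
for z in (0,.1,.2):
  for c in(285,): print(at('top',(133,c),z),wc(at('top',(133,c),z)))
"
```

```text
(array([0.0242, 0.0089, 0.2107]), np.float64(0.212), 'yaw', np.float64(0.1648), 'roll', np.float64(-0.0222))
[0.6416763  0.31400409 0.        ] [ 0.1514 -0.0117]
[0.60669314 0.30712775 0.1       ] [ 0.1158 -0.0119]
[0.57170998 0.30025142 0.2       ] [ 0.0801 -0.0122]
```

```bash
python3 -m inch '.006 .002 .05 -.01 .05; .012 .004 .1 -.02 .05; .018 .007 .15 -.02 .05; .024 .009 .195 -.02 .05; .024 .009 .21 -.02 .05'
python3 - <<'E'
from h import *
s=arm.observe();print(shift(cw(-.092,-.0056,.194),YAW))
im=arm.get_image("wrist");cv2.imwrite("pics/w3.png",im[:,:,::-1])
im=arm.get_image("top");cv2.imwrite("pics/t3.png",cv2.resize(im[60:250,200:420,::-1],None,fx=2.7,fy=2.7,interpolation=2))
E
```

```text
clock: 4.6
position: [0.4007, 0.2731, 0.1906]
ee_rot: [3.125, 0.289, -0.008]
force: [0.0, -0.5, 0.5]
width: 0.541
gripper_force: 0.0
(array([ 0.0009, -0.0014, -0.0034]), np.float64(0.004), 'yaw', np.float64(0.1841), 'roll', np.float64(-0.0029))
```

View pics/w3.png

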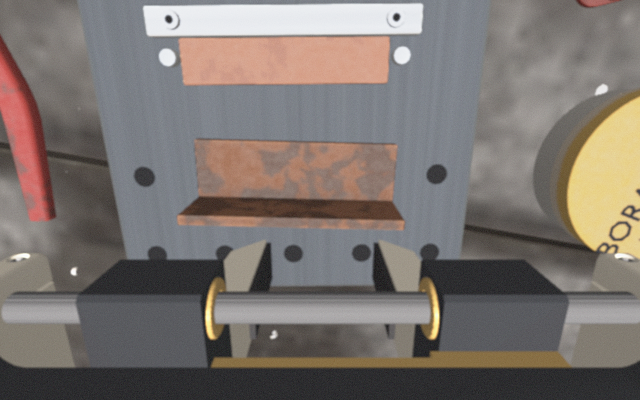

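View pics/t3.png

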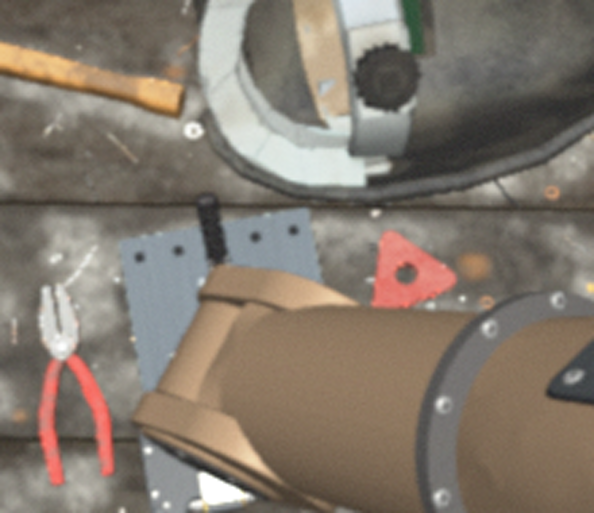

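The wrist view shows the fingers in front of the leg: leg top edge at rows 224–228, copper near edge at row 82, columns 182–390. In the top view the helmet rim is behind the plate at crop (195,330), further back near the handle (200,208). Next I'm estimating the rim's height.

```bash
python3 - <<'E'
from h import *
S=np.array([(80,160),(110,230),(160,275),(200,290),(240,275),(300,235),(345,200),(400,120)])/2.2+[130,60]
T=np.array([(205,100),(210,140),(235,175),(280,192),(330,198),(400,190),(480,170),(594,120)])/2.7+[200,60]
for c,r in T:
    out=[]
    for z in np.arange(0,.4,.02):
        p=at("top",(r,c),z);q=proj("scene",p)
        d=cv2.pointPolygonTest(S.astype(np.float32).reshape(-1,1,2),(q[1],q[0]),True)
        out.append((abs(d),round(z,2),p.round(3)[:2],wc(p)))
    o=sorted(out,key=lambda t:t[0])[:2];print(round(r),round(c),[(round(a[0],1),)+tuple(map(str,a[1:])) for a in o])
E
python3 -m inch '.006 0 0 0 .05; .012 0 0 0 .05; .018 0 0 0 .05; .024 0 0 0 .05; .030 0 0 0 .05'
```

```text
97 276 [(0.1, '0.2', '[0.645 0.32 ]', '[ 0.1561 -0.0069]'), (1.6, '0.06', '[0.707 0.332]', '[ 0.2188 -0.0056]')]
112 278 [(0.6, '0.06', '[0.671 0.327]', '[ 0.1827 -0.004 ]'), (3.6, '0.2', '[0.615 0.315]', '[ 0.1252 -0.0054]')]
125 287 [(0.9, '0.08', '[0.633 0.304]', '[ 0.1409 -0.0194]'), (4.5, '0.22', '[0.581 0.295]', '[ 0.0884 -0.0187]')]
131 304 [(1.2, '0.1', '[0.611 0.267]', '[ 0.113  -0.0525]'), (3.5, '0.2', '[0.576 0.264]', '[ 0.0777 -0.0484]')]
133 322 [(0.5, '0.2', '[0.572 0.228]', '[ 0.067  -0.0828]'), (2.3, '0.1', '[0.607 0.227]', '[ 0.1011 -0.0911]')]
130 348 [(0.4, '0.12', '[0.607 0.172]', '[ 0.0912 -0.1449]'), (2.7, '0.14', '[0.6   0.173]', '[ 0.0845 -0.142 ]')]
123 378 [(0.8, '0.14', '[0.617 0.111]', '[ 0.0897 -0.2062]'), (2.3, '0.16', '[0.61  0.114]', '[ 0.0828 -0.2019]')]
104 420 [(0.4, '0.14', '[0.659 0.021]', '[ 0.1145 -0.3025]'), (2.3, '0.12', '[0.668 0.016]', '[ 0.1219 -0.3089]')]
clock: 5.2
position: [0.4313, 0.2801, 0.1953]
ee_rot: [-3.128, -0.289, -0.001]
force: [-2.9, -0.0, 1.2]
width: 0.548
gripper_force: 1.1
```

```bash
python3 -m inch '.003 0 0 0 .05; .006 0 0 0 .05; .009 0 0 0 .05; .009 0 0 0 .05'
python3 - <<'E'
from h import *
print(wc(arm.observe()["position"]))
im=arm.get_image("wrist");cv2.imwrite("pics/w4.png",im[:,:,::-1])
cb=arm.silhouettes("wrist","copper_bar")[0];print("cu near",edge("wrist",cb["region"],.016))
an=max(arm.silhouettes("wrist","angle"),key=lambda a:-abs(a["point"][1]-310));print("an far",an["point"],edge("wrist",an["region"],.014,False))
E
```

```text
clock: 5.6
position: [0.4401, 0.2817, 0.1947]
ee_rot: [-3.128, -0.289, -0.001]
force: [0.6, 0.1, -0.6]
width: 0.544
gripper_force: 0.0
[-0.0526 -0.0059]
cu near (array([0.4716, 0.3453, 0.016 ]), array([0.488 , 0.2602, 0.016 ]), 'len', np.float64(0.0867), 'yaw', np.float64(0.1901))
an far [224.3, 311.6] (array([0.4502, 0.3476, 0.014 ]), array([0.4943, 0.2524, 0.014 ]), 'len', np.float64(0.105), 'yaw', np.float64(0.4338))
```

View pics/w4.png

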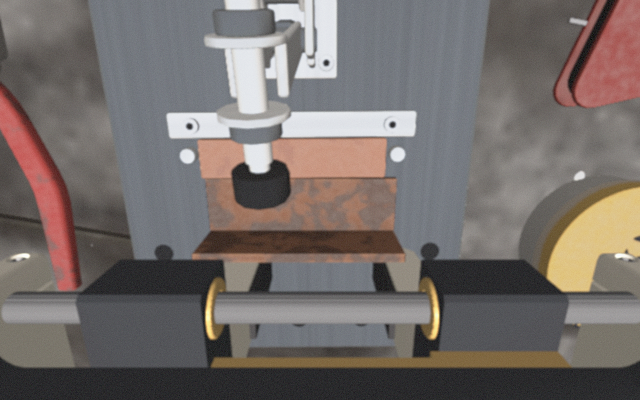

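The view shows the flange's far edge (row 178, columns 206–396) practically at the copper's near edge (row 178, columns 199–387). I'm creeping on until the force says it is butted.

```bash
sed -i 's/C=np.array(\[.4907,.2973\])/C=np.array([.4886,.3045])/' h.py
python3 -m inch '.001 0 0 0 .05; .002 0 0 0 .05; .002 0 0 0 .05'
python3 -m inch '.001 0 0 0 .05; .002 0 0 0 .05; .002 0 0 0 .05'
```

```text
clock: 6.05
position: [0.4413, 0.282, 0.1947]
ee_rot: [3.128, 0.29, -0.001]
force: [-2.5, -0.3, 1.8]
width: 0.546
gripper_force: 1.3
clock: 6.35
position: [0.442, 0.2822, 0.1945]
ee_rot: [3.127, 0.292, -0.005]
force: [-9.0, -0.4, 5.7]
width: 0.548
gripper_force: 4.2
```

```bash
python3 -m inch '.001 0 0 0 .05; .002 0 0 0 .05; .002 0 0 0 .05; .002 0 0 0 .05'
python3 -m inch '-.003 0 0 0 .05; -.02 0 0 0 .05; -.025 0 -.05 0 .05; -.03 0 -.1 0 .04; -.03 0 -.12 0 .02'
python3 - <<'E'
from h import *
im=arm.get_image("wrist");cv2.imwrite("pics/w5.png",im[:200,100:520,::-1])
cb=arm.silhouettes("wrist","copper_bar")[0];print("cu near",edge("wrist",cb["region"],.016),cb["point"])
for a in arm.silhouettes("wrist","angle"):print("an far",a["point"],edge("wrist",a["region"],.014,False),edge("wrist",a["region"],.04))
print(shift(cw(.092,.008,.178+.19),YAW-.785))
E
```

```text
clock: 6.75
position: [0.4426, 0.2824, 0.1943]
ee_rot: [3.125, 0.293, -0.008]
force: [-13.8, -3.6, 10.1]
width: 0.547
gripper_force: 7.2
clock: 7.25
position: [0.4163, 0.2783, 0.3188]
ee_rot: [-3.125, -0.29, -0.008]
force: [0.4, 0.8, -0.4]
width: 0.425
gripper_force: 0.0
cu near (array([0.4736, 0.3452, 0.016 ]), array([0.4903, 0.2605, 0.016 ]), 'len', np.float64(0.0863), 'yaw', np.float64(0.1953)) [99.2, 308.9]
an far [201.8, 614.5] (array([0.4744, 0.0783, 0.014 ]), array([0.4698, 0.0195, 0.014 ]), 'len', np.float64(0.059), 'yaw', np.float64(-0.0791)) (array([0.4498, 0.0871, 0.04  ]), array([0.4413, 0.03  , 0.04  ]), 'len', np.float64(0.0577), 'yaw', np.float64(-0.1491))
an far [133.4, 310.0] (array([0.4724, 0.3447, 0.014 ]), array([0.4904, 0.2516, 0.014 ]), 'len', np.float64(0.0948), 'yaw', np.float64(0.1915)) (array([0.4442, 0.336 , 0.04  ]), array([0.4606, 0.2484, 0.04  ]), 'len', np.float64(0.0892), 'yaw', np.float64(0.1851))
(array([ 0.1677, -0.0218, -0.0511]), np.float64(0.177), 'yaw', np.float64(0.1838), 'roll', np.float64(0.7818))
```

View pics/w5.png

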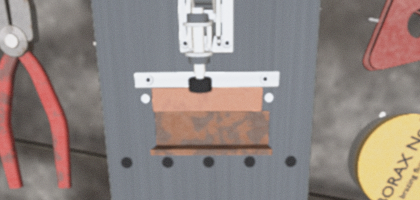

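The flange is butted: copper near edge and flange far edge coincide, yaw within 0.01 rad, clamp open. Now I'm turning about 45° so that the body clears the helmet and going over the handle.

```bash
sed -i 's/C=np.array(\[.4886,.3045\])/C=np.array([.4898,.3045])/;s/YAW=.187/YAW=.19/' h.py
python3 -m inch '0 0 -.02 .145 0; .02 -.005 -.04 .29 0; .04 -.01 -.05 .43 0; .06 -.015 -.05 .58 0; .08 -.02 -.05 .72 0'
python3 - <<'E'
from h import *
print(arm.observe()["joints"])
im=arm.get_image("wrist");cv2.imwrite("pics/w6.png",im[:,:,::-1])
for q in("handle_grip","handle_pivot"):
    for r in arm.place_of("wrist",q)[:2]: print(q,r["point"],round(r["conf"],2),wc(at("wrist",r["point"],.101 if q[7]=="g" else .042)))
print(shift(cw(.092,.008,.178+.19),YAW-.785), wc(arm.observe()["position"]))
E
```

```text
clock: 7.9
position: [0.4868, 0.3078, 0.3617]
ee_rot: [3.043, -0.767, -0.005]
force: [-0.4, -0.7, -2.3]
width: 0.003
gripper_force: 0.0
[-0.62592713  0.39798756 -0.04181382  1.74572526  0.01865236  1.00330639
 -2.73919812]
handle_grip [82.6, 222.7] 0.75 [ 0.104  -0.0018]
handle_pivot [125.3, 274.2] 0.97 [0.0609 0.0013]
(array([ 0.0734, -0.0621, -0.0072]), np.float64(0.096), 'yaw', np.float64(-0.4876), 'roll', np.float64(0.1074)) [-0.0042  0.0056]
```

View pics/w6.png

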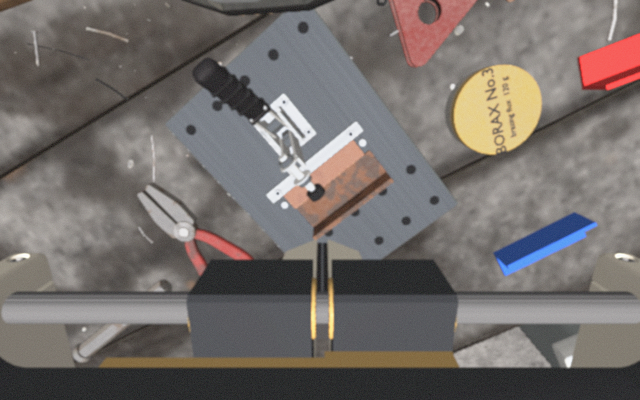

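The view shows the handle grip at (80,222) and the clamp arm raised at (160,298). Joint 7 is nearly at its limit, so I'm turning the other way. That is the same body line, with the camera side away from the helmet.

```bash

python3 -m inch '0 0 0 -.149 0; 0 0 0 -.298 0; 0 0 0 -.447 0; 0 0 0 -.596 0; 0 0 0 -.745 0' >/dev/null
python3 -m inch '0 0 0 -.149 0; 0 0 0 -.298 0; 0 0 0 -.447 0; 0 0 0 -.596 0; 0 0 0 -.745 0' >/dev/null
python3 -m inch '0 0 0 -.149 0; 0 0 0 -.298 0; 0 0 0 -.447 0; 0 0 0 -.596 0; 0 0 0 -.745 0' >/dev/null
python3 -m inch '0 0 0 -.149 0; 0 0 0 -.298 0; 0 0 0 -.447 0; 0 0 0 -.596 0; 0 0 0 -.745 0'
python3 - <<'E'
from h import *
print(arm.observe()["joints"])
print(shift(cw(.092,.008,.178+.15),YAW-.785+np.pi), wc(arm.observe()["position"]))
E
```

```text
clock: 10.05
position: [0.4838, 0.3081, 0.3634]
ee_rot: [-0.989, -2.978, 0.002]
force: [0.4, 0.5, 0.1]
width: 0.002
gripper_force: 0.0
[-0.14016126  0.49833115 -0.74199158  1.70827381  0.37066007  1.08467221
 -0.06953819]
(array([-0.0631,  0.0742,  0.035 ]), np.float64(0.104), 'yaw', np.float64(2.5), 'roll', np.float64(-0.0466)) [-0.0052  0.0047]
```

```bash

python3 -m inch '-.025 .03 0 -.02 0; -.05 .06 0 -.045 0; -.063 .074 .01 -.045 0; -.063 .074 .035 -.045 0'
python3 - <<'E'
from h import *
im=arm.get_image("wrist");sc=arm.get_image("scene")
a=im[:,:,::-1];b=cv2.resize(sc[90:265,180:460,::-1],(640,400))
cv2.imwrite("pics/w7.png",cv2.resize(np.vstack([a,b]),(480,600)))
o=arm.observe();print(wc(o["position"]),o["joints"])
E
```

```text
clock: 10.45
position: [0.5821, 0.3287, 0.329]
ee_rot: [-0.938, -2.996, -0.005]
force: [0.2, 0.6, -0.6]
width: 0.003
gripper_force: 0.0
[0.0918 0.0058] [-0.17539694  0.67065907 -0.68790131  1.51232021  0.44621121  1.12973215
  0.01348335]
```

View pics/w7.png

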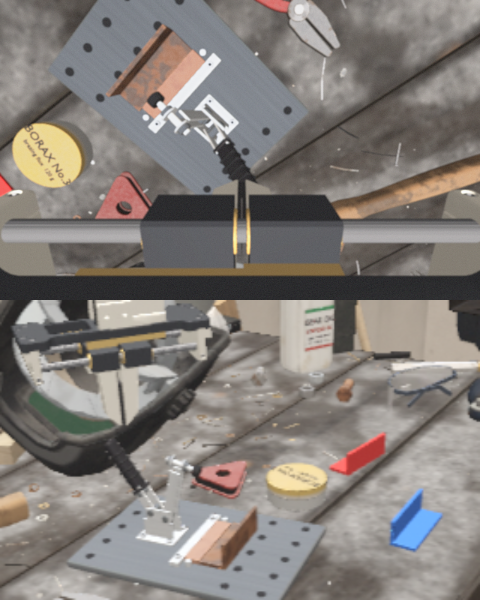

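The wrist and scene views show the closed fingertips just above the handle's end, with the body in front of the helmet and not touching it. Pushing down.

```bash

python3 -m inch '0 0 .01 0 0; 0 0 .02 0 0; 0 0 .03 0 0; 0 0 .04 0 0; 0 0 .045 0 0'
python3 -m inch '-.001 .001 .01 0 0; -.002 .002 .02 0 0; -.003 .003 .03 0 0; -.003 .003 .03 0 0'
```

```text
clock: 11.05
position: [0.5791, 0.329, 0.2819]
ee_rot: [-0.936, -2.995, 0.006]
force: [-1.2, -0.7, 5.1]
width: 0.007
gripper_force: 2.3
clock: 11.45
position: [0.5836, 0.33, 0.252]
ee_rot: [-0.936, -2.995, 0.005]
force: [0.9, 0.6, 1.6]
width: 0.007
gripper_force: 0.5
```

```bash

python3 -m inch '-.001 .001 .006 0 0; -.002 .002 .012 0 0; -.003 .003 .016 0 0; -.003 .003 .016 0 0'
python3 -m inch '0 0 .003 0 0; 0 0 .006 0 0; 0 0 .009 0 0; 0 0 .009 0 0'
python3 - <<'E'
from h import *
im=arm.get_image("wrist");sc=arm.get_image("scene")
a=im[:,:,::-1];b=cv2.resize(sc[90:265,180:460,::-1],(640,400))
cv2.imwrite("pics/w8.png",cv2.resize(np.vstack([a,b]),(480,600)))
o=arm.observe();print(wc(o["position"]))
E
```

```text
clock: 11.85
position: [0.5885, 0.3309, 0.2373]
ee_rot: [-0.938, -2.997, 0.002]
force: [0.4, -0.0, 4.4]
width: 0.002
gripper_force: 1.4
clock: 12.25
position: [0.5888, 0.3308, 0.2286]
ee_rot: [-0.938, -2.997, 0.001]
force: [2.3, 0.2, 4.7]
width: 0.008
gripper_force: 2.2
[0.1019 0.0071]
```

View pics/w8.png

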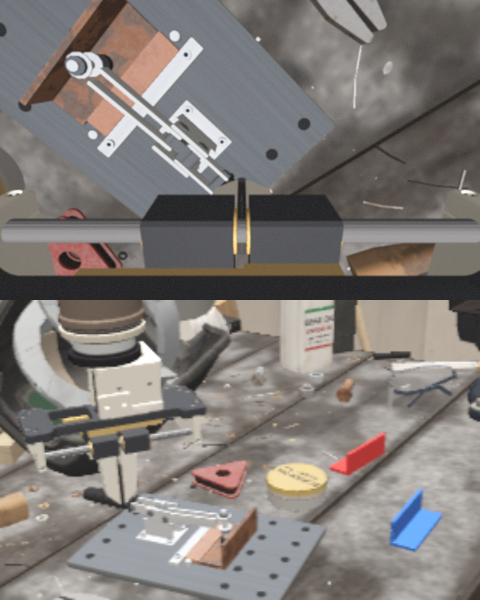

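The handle is nearly level under the tips and the foot is over the flange. I'm pressing on until the stop.

```bash

python3 -m inch '0 0 .001 0 0; 0 0 .002 0 0; 0 0 .003 0 0; 0 0 .003 0 0'
python3 -m inch '0 0 .001 0 0; 0 0 .002 0 0; 0 0 .002 0 0; 0 0 .002 0 0'
```

```text
clock: 12.75
position: [0.5887, 0.3308, 0.2265]
ee_rot: [-0.939, -2.998, 0.001]
force: [2.1, -0.6, 12.0]
width: 0.003
gripper_force: 5.9
clock: 13.15
position: [0.5886, 0.3309, 0.2262]
ee_rot: [0.939, 2.998, -0.001]
force: [-2.5, -3.8, 25.5]
width: 0.005
gripper_force: 12.9
```

```bash

python3 -m inch '0 0 .001 0 0; 0 0 .001 0 0; 0 0 -.03 0 0; 0 0 -.07 0 0; 0 0 -.07 0 0'
python3 - <<'E'
from h import *
print(shift(cw(-.009,.0425,.235)), shift(cw(-.009,-.0425,.235)))
E
```

```text
clock: 13.65
position: [0.5887, 0.3319, 0.298]
ee_rot: [0.938, 2.998, 0.004]
force: [0.2, 0.9, 0.9]
width: 0.004
gripper_force: 0.0
(array([ 0.1023, -0.0558,  0.0629]), np.float64(0.132), 'yaw', np.float64(2.5352), 'roll', None) (array([ 0.0415, -0.1152,  0.0627]), np.float64(0.138), 'yaw', np.float64(2.5352), 'roll', None)
```

```bash

python3 -m inch '.035 -.019 0 0 0; .07 -.038 0 0 0; .102 -.056 0 0 0; .102 -.056 .02 0 0; .102 -.056 .02 0 0'
python3 - <<'E'
from h import *
im=arm.get_image("wrist");sc=arm.get_image("scene")
a=im[:,:,::-1];b=cv2.resize(sc[90:265,180:460,::-1],(640,400))
cv2.imwrite("pics/w9.png",cv2.resize(np.vstack([a,b]),(480,600)))
for q in("joint_left","joint_right"):
    for r in arm.place_of("wrist",q)[:2]: print(q,r["point"],round(r["conf"],2),at("wrist",r["point"],.016), wc(at("wrist",r["point"],.016)))
print(shift(cw(-.009,.0425,.235)))
E
```

```text
clock: 14.15
position: [0.4707, 0.3418, 0.2712]
ee_rot: [-0.934, -2.994, 0.011]
force: [0.9, -1.2, -0.1]
width: 0.003
gripper_force: 0.0
joint_left [209.4, 328.3] 0.88 [0.47580442 0.34468183 0.016     ] [-0.0062  0.0421]
(array([0.0013, 0.0018, 0.0383]), np.float64(0.038), 'yaw', np.float64(2.5338), 'roll', None)
```

View pics/w9.png

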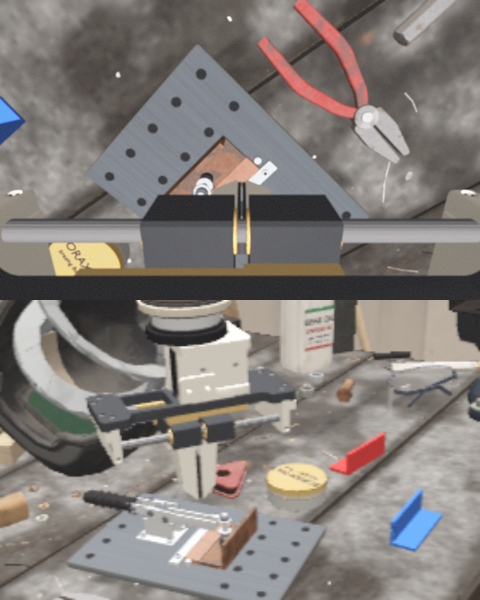

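The clamp is level and down with the foot on the flange. The tips are above the left end, and the network's joint_left is within about 5 mm of my estimate. I'm lowering and dwelling there.

```bash

python3 -m inch '0 .003 .012 0 0; 0 .003 .024 0 0; 0 .003 .036 0 0; 0 .003 .036 0 0'
python3 -m inch '0 0 0 0 0; 0 0 0 0 0; 0 0 0 0 0; 0 0 0 0 0; 0 0 0 0 0'  >/dev/null
python3 -m inch '0 0 0 0 0; 0 0 0 0 0; 0 0 0 0 0; 0 0 0 0 0; 0 0 0 0 0'  >/dev/null
python3 -m inch '0 0 0 0 0; 0 0 0 0 0; 0 0 0 0 0; 0 0 0 0 0; 0 0 0 0 0'  >/dev/null
python3 -m inch '0 0 0 0 0; 0 0 0 0 0; 0 0 0 0 0; 0 0 0 0 0; 0 0 0 0 0'  >/dev/null
python3 -m inch '0 0 0 0 0; 0 0 0 0 0; 0 0 0 0 0; 0 0 0 0 0; 0 0 0 0 0'
python3 -c "
from h import *
print(wc(arm.observe()['position']),shift(cw(-.008,-.0425,.235)))"
```

```text
clock: 14.75
position: [0.4732, 0.3441, 0.2345]
ee_rot: [-0.936, -2.993, 0.01]
force: [-1.6, -0.3, 0.4]
width: 0.004
gripper_force: 0.0
clock: 17.25
position: [0.4737, 0.3449, 0.2369]
ee_rot: [-0.937, -2.995, 0.005]
force: [0.2, 0.4, -0.3]
width: 0.01
gripper_force: 0.0
[-0.0082  0.0427] (array([-0.061 , -0.0595,  0.002 ]), np.float64(0.085), 'yaw', np.float64(2.5351), 'roll', None)
```

```bash

python3 -m inch '0 0 -.04 0 0; -.02 -.02 -.04 0 0; -.045 -.045 -.04 0 0; -.061 -.0595 -.04 0 0; -.061 -.0595 -.03 0 0'
python3 -m inch '0 0 .01 0 0; 0 0 .02 0 0; 0 0 .03 0 0; 0 0 .03 0 0; 0 0 .03 0 0'
python3 - <<'E'
from h import *
sc=arm.get_image("scene");im=arm.get_image("wrist")
b=cv2.resize(sc[130:265,220:420,::-1],(640,432))
cv2.imwrite("pics/w10.png",cv2.resize(np.vstack([im[:,:,::-1],b]),(461,600)))
print(wc(arm.observe()["position"]))
for q in("joint_left","joint_right"):
  for c in("wrist","scene"):
    for r in arm.place_of(c,q)[:1]: print(c,q,r["point"],round(r["conf"],2),wc(at(c,r["point"],.016)))
E
```

```text
clock: 17.75
position: [0.4917, 0.258, 0.2676]
ee_rot: [-0.945, -2.995, 0.007]
force: [0.4, 0.7, 0.8]
width: 0.005
gripper_force: 0.0
clock: 18.25
position: [0.4896, 0.2619, 0.2367]
ee_rot: [-0.935, -2.995, 0.006]
force: [0.7, -0.0, -0.0]
width: 0.007
gripper_force: 0.0
[-0.008 -0.042]
wrist joint_left [125.5, 427.0] 0.85 [-0.0088  0.0421]
scene joint_left [239.6, 292.3] 0.5 [-0.     0.038]
wrist joint_right [223.3, 316.7] 0.79 [-0.0121 -0.0435]
scene joint_right [217.6, 314.9] 0.65 [-0.0059 -0.0508]
```

View pics/w10.png

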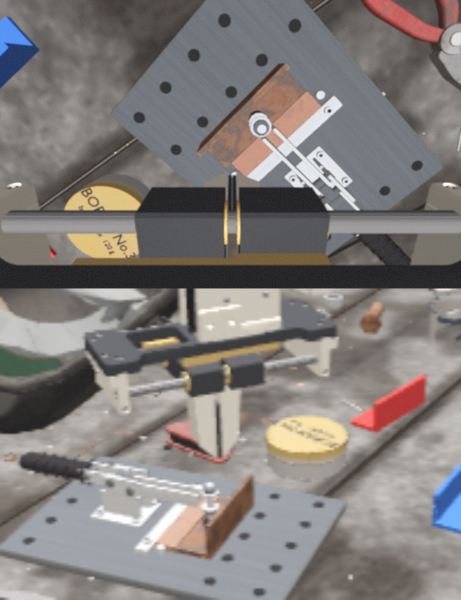

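The tips stand over the right joint end, within about 4 mm of the network's estimate. The clamp is level with the foot on the flange, and nothing is touched. Handing in.

```bash
python3 -m inch '0 0 0 0 0; 0 0 0 0 0; 0 0 0 0 0; 0 0 0 0 0'; python3 -c "
from cell import arm
print(arm.sign_off())"
```

```text
clock: 18.95
position: [0.4899, 0.2612, 0.2371]
ee_rot: [-0.937, -2.995, 0.005]
force: [0.8, -0.9, -0.2]
width: 0.006
gripper_force: 0.0
the job is handed in; nothing more can be done
None
```

I handed the job in at about 19 s, with no verdict returned: the angle is butted on the copper bar, the clamp is pushed down to its stop, the left joint end was held for about 2.5 s, and the fingertips finished pointing at the right end, touching nothing.

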